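# Hold a valve block square in the corner of fence and plate

### The arm

A 7-joint arm with a two-finger parallel gripper is mounted at the origin on the work surface. World frame = base frame: x ahead of the robot, y to its left, z up, the work surface at z = 0. Lengths are in m, angles in rad, forces in N, time in s.
With the tool pointing down it reaches from about 0.425 to 0.875 m from the base axis. Payload 9.9 kg.
Tool frame: the origin (TCP) lies midway between the tips of the shut fingers; the grasp point (between the pads) lies 19 mm behind it; z points along the fingers, x is the direction in which the jaws open and shut, and the axes are right-handed (so a half turn about z gives the same grasp; the last joint's range is limited). The gripper opens to 85 mm and grips with 20 to 120 N. Pads are 22 mm wide; open, the fingers measure 114 mm over their backs; the gripper's body (76 mm by 85 mm) begins 54 mm behind the grasp point. The pads swing forward as they close: fully open they stand 13 mm farther back than shut.
Start: joints at [1.138, 0.576, 0.025, 1.437, -0.015, 1.129, -0.057], TCP at [0.231, -0.634, 0.231] pointing down, gripper open.
Joint ranges: [-2.76, 2.76], [-0.34, 2.15], [-1.52, 1.57], [0.19, 2.46], [-1.09, 4.23], [0.17, 1.99], [-2.82, 2.82]. Speed limits (rad/s): [2.22, 2.22, 3.01, 3.01, 3.14, 3.14, 3.14].

### API

Orientations are given as a rotation vector (axis times angle).
In Python, from rig import env, set_gripper, state, vision, hand_in gives the robot as it stands. Calls block until the motion is done:
- env.goto(position, orientation): joint-space move of the TCP to a pose.
- env.movel(position, rot=None, velocity=0.15, stop_force=None): straight line of the TCP; rot=None keeps the orientation; velocity is the mean speed in m/s. With stop_force (N) it stops when the force on the tool has changed by that much, and returns True; else False.
- env.move_joints(angles): joint-space move.
- set_gripper(opening, force=None): finger opening in m; force is the grip in N (None keeps the last); returns when the fingers have stopped.
- env.dwell(seconds).
- env.ik(position, orientation): joint angles nearest the present ones, or None.
- state(): the state.
- vision.capture(name): name is "scene" or "top" or "wrist"; returns a dict with "color" (384x512x3 uint8, red, green, blue), "K" (3x3 intrinsics, pixels), "rvec" (rotation vector, rad) and "tvec" (3), from world to camera coordinates, as OpenCV has them. Camera axes: x right, y down, z forward; pixel columns grow to the right and rows downward; lengths in m; the calibration is good to about 2 mm. A picture is of the moment at which its call begins. There is no depth.
A pose or a line that the arm cannot do raises env.Unreachable and nothing moves.
- hand_in(): hands the job in, once; it reports no verdict.
The state is a dict: "time_s": time; "joint_positions": joint angles; "qd": joint speeds; "tau": joint torques, N m; "eef_pos": TCP position; "eef_rot": TCP orientation; "ft_force": force on the tool from outside, world axes, zero at the start; "ft_torque": the same for the moment, N m; "width": finger opening in m.
Only numpy, scipy, OpenCV 4.12 (cv2) and the standard library are available. Lean on these libraries where they do the work, as an engineer would, in place of code of your own. Each camera call takes 0.05 s, during which the arm holds its last target.

### The job

Pull the drawer fully open, take the stepped metal valve block out, set it down upright on the fixture plate in front of the middle of the fence, with its step facing away from the fence, and let go of it. Then push on the step, forward and down at once, so that the block's flat back sits flush against the fence while its underside stays flat on the plate, pressed firmly (about 10 N) against both. Finish while still pushing, and leave the loose things on the bench where they are.

Things in the scene. Friction and masses are not known exactly. Their poses are not given: they have to be found in the camera images.
- drawer (a joint): How far the upper drawer of the low grey drawer unit is pulled out, in m: 0 shut, 0.15 at its stop. It moves along the unit's own -x, with about 2 N of friction, and stays where it is left.
- cabinet: Low grey drawer unit, fixed: 230 deep, 236 wide, 130 high (mm). Origin on the table under the middle of its front face; +x points from the front into the unit, y along the front, z up. The drawer panel stands 12 mm before the front face. Inside, the drawer is 200 wide and its floor lies 63 mm above the table; its side walls end 110 mm above the table, its front panel at 121 mm. The lower drawer is a dummy.
- drawer_handle (a point): Middle of the drawer's handle, a level round steel bar 10 mm thick and 110 mm long along the unit's y, 98 mm above the table. It stands 45 mm (axis to panel) before the drawer's panel, held by a post at each end; axes as the unit's. It can be pinched from above, one finger either side of the bar. It moves with the drawer.
- block: Loose aluminium valve block, 0.23 to 0.46 kg, at first in the drawer, step towards the drawer's front within about 0.35 rad. 60 (x) by 56 (y) by 44 high (mm); along the whole of its front (-x) upper edge a step is cut: the front 26 mm are only 24 mm high, the rear 34 mm the full 44 mm. Origin at the centre of its underside; +x points to the flat back, 30 mm away. Grip it across its 56 mm (y), best 8 mm behind the origin.
- block_step (a point): Middle of the step's level ledge on the block: 17 mm before (-x of) the block's origin, 24 mm above its underside. The ledge is 26 mm deep (x), and its 20 mm riser stands 13 mm behind this point (+x). Axes as the block's.
- plate: Fixed ground-steel fixture plate, smooth (friction about 0.2), 180 by 180 mm, its top 18 mm above the table. Origin on its top face, at the foot of the fence's face, in the middle of the fence; the free part of the plate reaches 150 mm from there along -x, and 90 mm either way along y.
- fence: Fixed dark steel fence along the plate's far side: 160 long (y), 20 thick, 36 high (mm) above the plate. Origin at the foot of the middle of its face on the plate's top; its face is the plane x = 0 and looks along -x, so a block seated against it squarely has its origin 30 mm from the face along -x, with both x axes pointing the same way.
- fitting: Loose brass hose fitting, 32 mm across, 42 mm high; bystander. Origin under its centre.
- jar: Loose jar, 60 mm across, 60 mm high; bystander. Origin under its centre.
- wrench: Loose open-ended wrench lying flat, 170 mm long along its x; bystander.

How it is judged:
By the outcome, as a careful person would: the job done as asked, in the order asked, and still so for the second after the job is handed in, while the arm keeps its last pose, push and grip.
It also fails if it takes over 64 s, if anything falls off the work surface, if the arm or the gripper's body presses on something with over 40 N, if the wrist force passes 120 N, or if a joint passes its speed limit or range.

## Working session

There is one attempt and no reset: what is moved stays moved. The work goes in short steps, each a Python script; the robot and the scene stay as the last script left them, time stands still between calls to the robot, and variables do not carry over. Pictures are saved under pics/ and viewed, and the job is handed in when it is done.

```bash
ls; mkdir -p pics; python3 - <<'E'
from rig import env,set_gripper,state,vision
import cv2
for n in ["scene","top","wrist"]:
    c=vision.capture(n); cv2.imwrite(f"pics/{n}0.png",c["color"][:,:,::-1]); R=cv2.Rodrigues(c["rvec"])[0]; print(n,c["K"].tolist(),(-R.T@c["tvec"]).round(3),R.round(3).tolist())
print(state())
E
```

```text
pics
scene [[395.2610834346254, 0.0, 255.20997283853242], [0.0, 395.2610834346254, 184.67286536023215], [0.0, 0.0, 1.0]] [ 0.99  -0.633  0.906] [[0.84, 0.542, -0.013], [0.385, -0.613, -0.69], [-0.382, 0.575, -0.724]]
top [[351.69962263076013, 0.0, 264.7165293938332], [0.0, 351.69962263076013, 192.035328244082], [0.0, 0.0, 1.0]] [0.457 0.005 1.145] [[0.028, -1.0, 0.001], [-0.994, -0.028, -0.107], [0.107, 0.002, -0.994]]
wrist [[291.63076308770184, 0.0, 252.19145133590507], [0.0, 291.63076308770184, 189.7145565332238], [0.0, 0.0, 1.0]] [ 0.3   -0.609  0.373] [[0.341, -0.94, -0.001], [-0.9, -0.327, 0.289], [-0.272, -0.098, -0.957]]
{'time_s': 0.15, 'joint_positions': array([ 1.13822951,  0.57630675,  0.02485357,  1.4377315 , -0.01499629,
        1.12899133, -0.05649167]), 'qd': array([ 0.0011635 , -0.003758  ,  0.00154027, -0.00409023,  0.00108229,
       -0.00133795,  0.0001545 ]), 'tau': array([ 3.81089252e-03, -7.66264987e+01,  2.25335844e+00, -2.86183333e+01,
        1.56621466e-02,  9.82190890e-03,  1.67626979e-05]), 'eef_pos': array([ 0.23056067, -0.63403122,  0.23065665]), 'eef_rot': array([-2.57266284e+00,  1.80189748e+00,  1.66724651e-03]), 'ft_force': array([-0.15107169, -0.51417311,  0.30836885]), 'ft_torque': array([ 0.01851345, -0.01676479,  0.02410095]), 'width': 0.08528696002675615}
```

View pics/scene0.png

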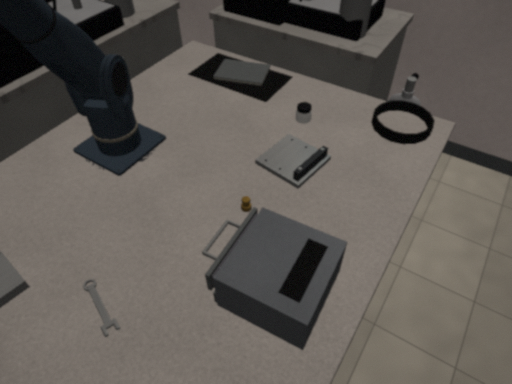

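View pics/top0.png

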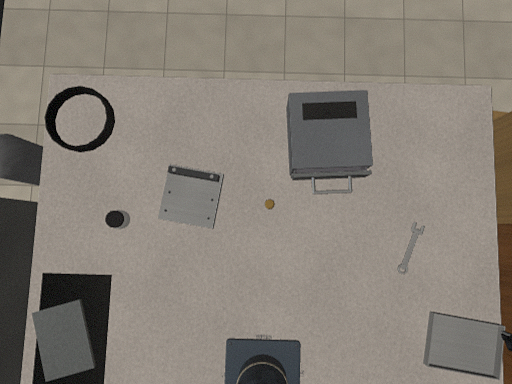

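View pics/wrist0.png

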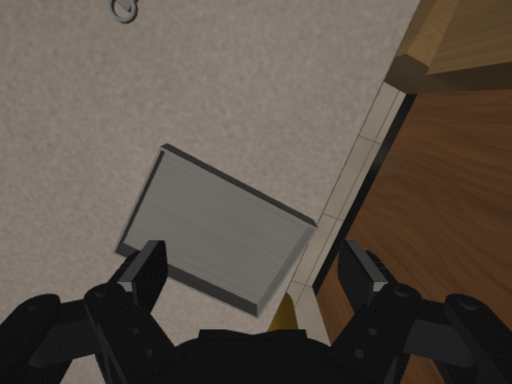

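The scene view shows the drawer unit (drawer shut), fitting, plate and fence, jar and wrench. In the top view, the handle is at about (332,190), the plate corners at (170,165), (224,173), (212,228) and (158,219), and the fitting at (269,204). Next I'll enlarge the crops.

```bash
cat > h.py <<'E'
import numpy as np, cv2
from scipy.spatial.transform import Rotation as Ro
def ray(c,uv,z):
    R=cv2.Rodrigues(np.array(c["rvec"],float))[0]; t=np.array(c["tvec"],float).ravel(); o=-R.T@t
    p=np.linalg.inv(c["K"])@np.array([uv[0],uv[1],1.]); d=R.T@p
    return o+d*(z-o[2])/d[2]
def proj(c,P):
    return cv2.projectPoints(np.atleast_2d(np.array(P,float)),np.array(c["rvec"],float),np.array(c["tvec"],float),np.array(c["K"],float),None)[0][:,0]
def rot(ang):  # tool down, tool x (jaw) at world angle ang
    c,s=np.cos(ang),np.sin(ang)
    return Ro.from_matrix(np.array([[c,s,0],[s,-c,0],[0,0,-1]])).as_rotvec()
def crop(c,fn,u0,v0,u1,v1,s):
    im=cv2.resize(c["color"][v0:v1,u0:u1,::-1],None,fx=s,fy=s,interpolation=cv2.INTER_CUBIC); cv2.imwrite(fn,im)
E
python3 - <<'E'
from h import *
from rig import vision,state
c=vision.capture("top")
crop(c,"pics/t_cab.png",270,80,390,205,5)
crop(c,"pics/t_plate.png",150,155,235,235,7)
c=vision.capture("scene")
crop(c,"pics/s_all.png",190,130,350,340,3)
E
```

```text
(no output)
```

View pics/t_cab.png

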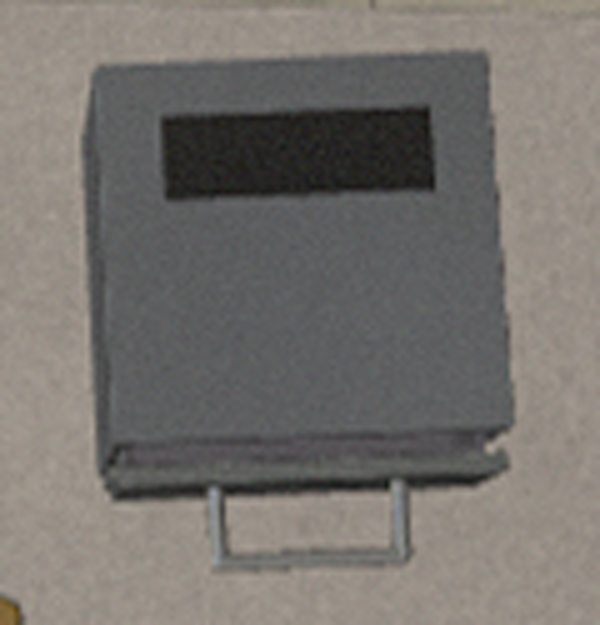

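View pics/t_plate.png

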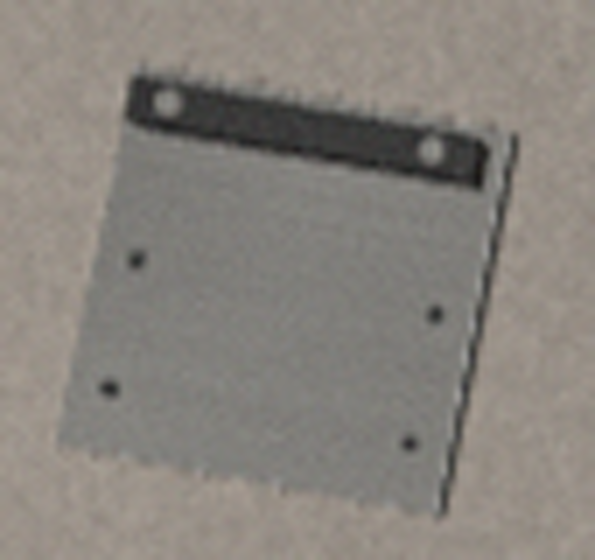

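View pics/s_all.png

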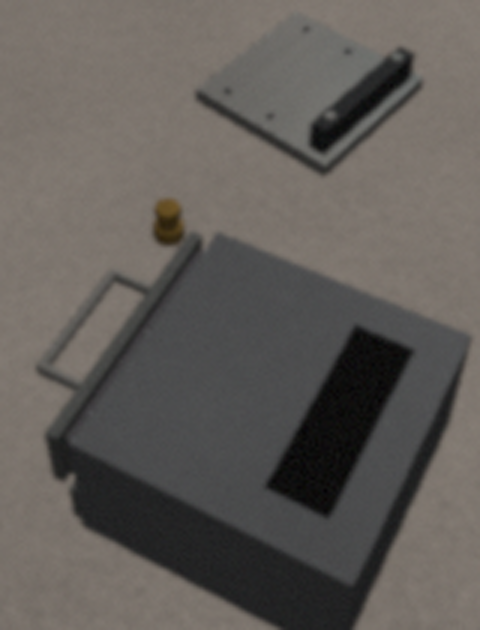

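```bash
python3 - <<'E'
from h import *
from rig import vision
c=vision.capture("top")
def P(x,y,u0,v0,s,z): return ray(c,(u0+(x+.5)/s-.5,v0+(y+.5)/s-.5),z)
def show(n,L):
    for l in L: print(n,l.round(4))
    return L
C=show("cabtop FL FR BR BL",[P(x,y,270,80,5,.13) for x,y in [(110,440),(512,428),(487,52),(98,65)]])
H=show("handle L R",[P(x,y,270,80,5,.098) for x,y in [(218,561),(406,551)]])
F=show("fence top front",[P(x,y,150,155,7,.054) for x,y in [(127,125),(483,187)]])
Bk=show("fence top back",[P(x,y,150,155,7,.054) for x,y in [(135,75),(490,138)]])
Q=show("plate near",[P(x,y,150,155,7,.018) for x,y in [(57,443),(440,515)]])
holes=show("holes",[P(x,y,150,155,7,.018) for x,y in [(137,260),(435,315),(109,388),(409,443)]])
fit=show("fitting",[ray(c,(269.5,204),.04)]); 
ya=lambda a,b: (np.degrees(np.arctan2(*(a-b)[:2][::-1])),np.linalg.norm((a-b)[:2]))
print("y-dirs",ya(C[0],C[1]),ya(C[3],C[2]),ya(H[0],H[1]),ya(F[0],F[1]),ya(Bk[0],Bk[1]),ya(Q[0],Q[1]),ya(holes[0],holes[1]),ya(holes[2],holes[3]))
print("x-dirs",ya(C[3],C[0]),ya(C[2],C[1]),ya(holes[0],holes[2]),ya(holes[1],holes[3]))
# second view
s=vision.capture("scene")
def S(x,y,z): return ray(s,(190+(x+.5)/3-.5,130+(y+.5)/3-.5),z)
show("scene handle L R",[S(115,277,.098),S(42,369,.098)])
show("scene plate near L?, near R, ",[S(297,14,.018),S(198,95,.018),S(323,168,.018),S(420,83,.018)])
show("scene cabtop",[S(218,236,.13),S(70,437,.13),S(355,585,.13),S(468,338,.13)])
E
```

```text
cabtop FL FR BR BL [ 0.6394 -0.0698  0.13  ]
cabtop FL FR BR BL [ 0.6532 -0.3049  0.13  ]
cabtop FL FR BR BL [ 0.8814 -0.2909  0.13  ]
cabtop FL FR BR BL [ 0.8666 -0.0581  0.13  ]
handle L R [ 0.5736 -0.1383  0.098 ]
handle L R [ 0.5828 -0.2508  0.098 ]
fence top front [0.6267 0.3128 0.054 ]
fence top front [0.6032 0.1522 0.054 ]
fence top back [0.6495 0.3105 0.054 ]
fence top back [0.6254 0.15   0.054 ]
plate near [0.4847 0.3464 0.018 ]
plate near [0.457  0.1702 0.018 ]
holes [0.5697 0.3147 0.018 ]
holes [0.5482 0.1765 0.018 ]
holes [0.5105 0.3242 0.018 ]
holes [0.4893 0.1858 0.018 ]
fitting [ 0.5376 -0.0092  0.04  ]
y-dirs (np.float64(93.35770459214498), np.float64(0.23551762421925473)) (np.float64(93.62725429190921), np.float64(0.23332875793165161)) (np.float64(94.67991687537828), np.float64(0.11293328993100216)) (np.float64(81.67782275175523), np.float64(0.16232336444990064)) (np.float64(81.47304450071245), np.float64(0.1623261993794555)) (np.float64(81.04875976484354), np.float64(0.17835327092343395)) (np.float64(81.15488975485347), np.float64(0.1398356236038599)) (np.float64(81.27713910918814), np.float64(0.13995886864578594))
x-dirs (np.float64(2.9547020622577844), np.float64(0.22750284281241995)) (np.float64(3.5059021233473033), np.float64(0.22859567789197296)) (np.float64(-9.059206192455433), np.float64(0.059955187501582546)) (np.float64(-8.94221607948953), np.float64(0.05965623107295757))
scene handle L R [ 0.5767 -0.1415  0.098 ]
scene handle L R [ 0.5816 -0.2501  0.098 ]
scene plate near L?, near R,  [0.4889 0.3405 0.018 ]
scene plate near L?, near R,  [0.4657 0.1617 0.018 ]
scene plate near L?, near R,  [0.6344 0.1375 0.018 ]
scene plate near L?, near R,  [0.6629 0.3079 0.018 ]
scene cabtop [ 0.6418 -0.0778  0.13  ]
scene cabtop [ 0.6525 -0.3016  0.13  ]
scene cabtop [ 0.8835 -0.2891  0.13  ]
scene cabtop [ 0.8651 -0.0617  0.13  ]
```

The two views agree to a few mm. The unit's yaw is about 3.4°, and the handle at (0.579,-0.195) means the drawer starts about 1 cm ajar. Next I'll grip the handle.

```bash
python3 - <<'E'
from h import *
from rig import env,set_gripper,state,vision
a=np.radians(3.5)
h=np.array([.579,-.195])
for k in (0,np.pi): print(np.round(env.ik([*h,.22],rot(a+k)),2) if env.ik([*h,.22],rot(a+k)) is not None else None)
q=env.ik([*h,.22],rot(a)); q2=env.ik([*h,.22],rot(a+np.pi))
k=0 if abs(q[6])<abs(q2[6]) else np.pi
set_gripper(.045,30)
env.goto([*h,.2],rot(a+k))
r=env.movel([*h,.081],velocity=.12,stop_force=10)
print(k,r,state()["eef_pos"],state()["time_s"])
c=vision.capture("wrist");cv2.imwrite("pics/w1.png",c["color"][:,:,::-1])
E
```

```text
[ 0.5   0.51 -0.39  1.62  0.21  1.05  0.11]
[-0.02  0.52  0.44  1.64 -0.25  1.03 -2.59]
0 False [ 0.57952475 -0.19511424  0.0817494 ] 3.9917
```

View pics/w1.png

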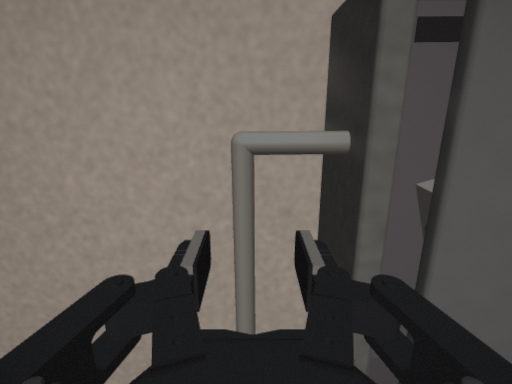

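The bar (column ~245) lies between the fingertips (columns 205 and 300), and the block's corner is visible in the drawer at (425,190). I'll close and pull.

```bash
python3 - <<'E'
from h import *
from rig import env,set_gripper,state,vision
a=np.radians(3.5)
set_gripper(0.0,40); s=state(); print(s["width"],s["ft_force"].round(1),s["eef_pos"])
p=s["eef_pos"].copy(); d=np.array([np.cos(a),np.sin(a),0])
r=env.movel(p-d*.165,velocity=.08,stop_force=14)
s=state(); print(r,np.dot(p-s["eef_pos"],d),s["ft_force"].round(1),s["eef_pos"],s["time_s"])
E
```

```text
0.008545435011303913 [-2.1 -1.   5.7] [ 0.57900592 -0.19512052  0.08144009]
True 0.14115030880159357 [1.6 1.1 1.6] [ 0.43818707 -0.20485243  0.08146636] 6.025
```

```bash
python3 - <<'E'
from h import *
from rig import env,set_gripper,state,vision
a=np.radians(3.5); d=np.array([np.cos(a),np.sin(a),0])
p=state()["eef_pos"].copy()
r=env.movel(p-d*.01,velocity=.04,stop_force=14); s=state(); print(r,s["ft_force"].round(1),np.dot(p-s["eef_pos"],d))
set_gripper(.045,40)
p=state()["eef_pos"].copy()
env.movel([p[0],p[1],.26],velocity=.25)
for n in ("top","scene"):
    c=vision.capture(n)
    cv2.imwrite(f"pics/{n}2.png",c["color"][:,:,::-1])
env.goto([p[0]+.07,p[1]-.06,.30],rot(a))
c=vision.capture("wrist");cv2.imwrite("pics/w2.png",c["color"][:,:,::-1]); np.save("w2.npy",c,allow_pickle=True)
print(state()["time_s"])
E
```

```text
True [ 0.9 -0.9  1.5] -6.459477137218329e-05
8.175
```

View pics/w2.png

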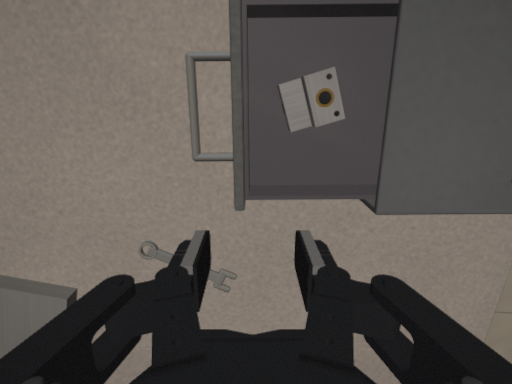

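View pics/scene2.png

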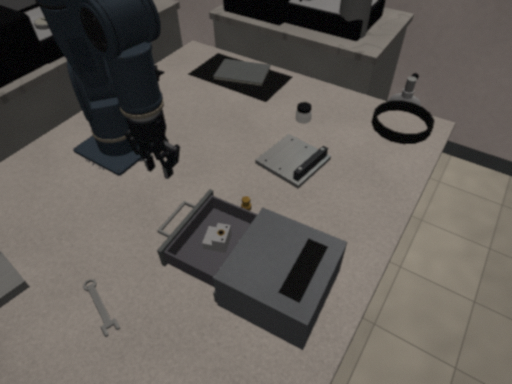

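View pics/top2.png

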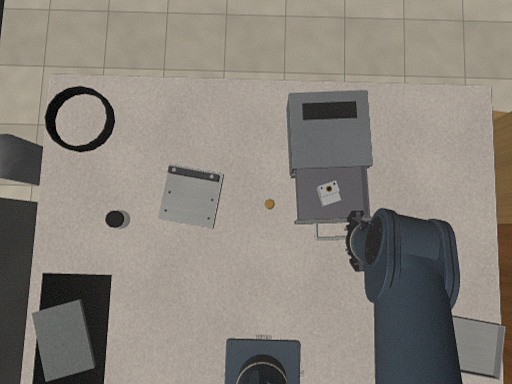

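The drawer is at its stop (the second pull moved 0 mm at 14 N). In the wrist view the block is at about (312,99), with its ledge toward the drawer front and slightly rotated. I'll segment the block.

```bash
python3 - <<'E'
from h import *
c=np.load("w2.npy",allow_pickle=True).item()
crop(c,"pics/w2c.png",265,55,365,145,6)
g=cv2.cvtColor(c["color"],cv2.COLOR_RGB2GRAY); 
m=np.zeros_like(g); m[55:145,265:365]=(g[55:145,265:365]>125)*255
n,l,st,ce=cv2.connectedComponentsWithStats(m); print(st,ce)
for i in range(1,n):
    if st[i,4]>150:
        cs,_=cv2.findContours((l==i).astype(np.uint8),cv2.RETR_EXTERNAL,cv2.CHAIN_APPROX_NONE)
        r=cv2.minAreaRect(cs[0]); print(r,cv2.boxPoints(r).round(1).tolist())
        for z in (.087,.107):
            b=[ray(c,p,z) for p in cv2.boxPoints(r)]; print(z,[x.round(4).tolist()[:2] for x in b],[round(np.linalg.norm(b[k]-b[k-1]),4) for k in range(4)])
E
```

```text
[[     0      0    512    384 196543]
 [   288     83      1      1      1]
 [   290     83      2      3      4]
 [   295     82      3      3      4]
 [   299     82      1      1      1]
 [   288     85      1      1      1]
 [   280     87      1      2      2]
 [   281     86     15      7     31]
 [   313     93      1      1      1]
 [   290     95      6      2      7]
 [   297     94      3      2      4]
 [   301     94      1      1      1]
 [   288     97      1      1      1]
 [   314     97      1      1      1]
 [   285     98      1      1      1]
 [   299    102      1      1      1]
 [   315    103      1      1      1]
 [   316    105      1      1      1]
 [   316    107      1      1      1]
 [   289    122      1      1      1]] [[255.4881171  191.53326244]
 [288.          83.        ]
 [290.25        84.25      ]
 [296.          83.        ]
 [299.          82.        ]
 [288.          85.        ]
 [280.          87.5       ]
 [286.67741935  88.74193548]
 [313.          93.        ]
 [292.71428571  95.71428571]
 [297.75        94.25      ]
 [301.          94.        ]
 [288.          97.        ]
 [314.          97.        ]
 [285.          98.        ]
 [299.         102.        ]
 [315.         103.        ]
 [316.         105.        ]
 [316.         107.        ]
 [289.         122.        ]]
```

View pics/w2c.png

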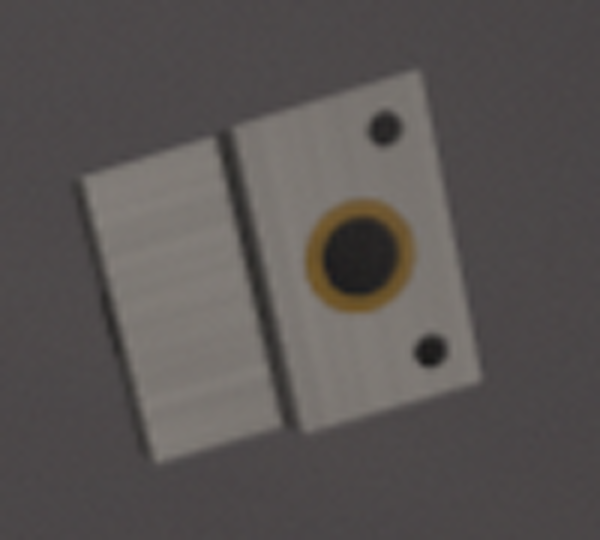

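```bash
python3 - <<'E'
from h import *
c=np.load("w2.npy",allow_pickle=True).item()
f=lambda x,y:(265+(x+.5)/6-.5,55+(y+.5)/6-.5)
T=[ray(c,f(*p),.107)[:2] for p in [(235,128),(420,70),(481,380),(304,433)]]
L=[ray(c,f(*p),.087)[:2] for p in [(82,177),(215,137),(283,428),(155,463)]]
for n,Q in (("top",T),("ledge",L)):
    print(n,np.round(Q,4).tolist(),[round(np.linalg.norm(Q[k]-Q[k-1]),4) for k in range(4)])
    for i,j in ((1,0),(2,3)): print(" xang",np.degrees(np.arctan2(*(Q[i]-Q[j])[::-1])))
    for i,j in ((0,3),(1,2)): print(" yang",np.degrees(np.arctan2(*(Q[i]-Q[j])[::-1])))
g=cv2.cvtColor(c["color"],cv2.COLOR_RGB2GRAY); 
print(g[75,300],g[95,320],g[100,290])
E
```

```text
top [[0.5581, -0.1612], [0.5897, -0.1497], [0.6086, -0.202], [0.577, -0.2136]] [np.float64(0.0556), np.float64(0.0336), np.float64(0.0556), np.float64(0.0337)]
 xang 20.032058567068017
 xang 20.128277190282528
 yang 109.79337082543327
 yang 109.83292537733121
ledge [[0.5332, -0.1699], [0.5577, -0.1612], [0.577, -0.2142], [0.5523, -0.2225]] [np.float64(0.056), np.float64(0.026), np.float64(0.0563), np.float64(0.026)]
 xang 19.39034179890207
 xang 18.703485984040405
 yang 109.9966302937507
 yang 110.0219441219053
74 35 123
```

The block measures 33.6 × 55.6 mm on top and 26 × 56 mm on the ledge, matching the given sizes. Its yaw is 19.9° and its origin is about (0.571,-0.186). Next I'll grasp it.

```bash
python3 - <<'E'
from h import *
from rig import env,set_gripper,state,vision
b=np.radians(19.9); g=[.5787,-.1833]
k=-np.pi/2
for kk in (k,-k):
  q=env.ik([*g,.07],rot(b+kk)); print(None if q is None else q.round(2))
set_gripper(.085,50)
env.goto([*g,.19],rot(b+k))
r=env.movel([*g,.072],velocity=.15,stop_force=8); print("down",r,state()["eef_pos"].round(4),state()["ft_force"].round(1))
set_gripper(.0,50); s=state(); print(s["width"],s["eef_pos"].round(4))
env.movel([*g,.25],velocity=.2); s=state(); print(s["width"],s["ft_force"].round(1),s["time_s"])
c=vision.capture("wrist");cv2.imwrite("pics/w3.png",c["color"][:,:,::-1])
E
```

```text
[ 0.3   0.65 -0.1   1.8   0.1   0.7  -1.09]
[ 0.68  0.75 -0.74  1.78  0.65  0.87  1.55]
down False [ 0.5793 -0.1836  0.0728] [ 0.3  0.5 -0.2]
0.05518844978562841 [ 0.5794 -0.1835  0.0731]
0.05534784346172759 [ 0.2 -0.3 -3.1] 12.2333
```

View pics/w3.png

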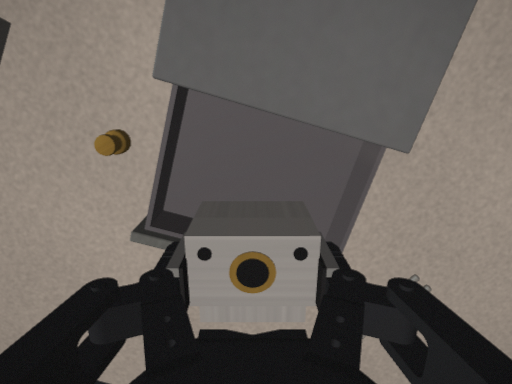

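The block is held square in the fingers, about 3 N of weight at a width of 55 mm, and its back points toward the camera. I'll move above the plate and look.

```bash
python3 - <<'E'
from h import *
from rig import env,set_gripper,state,vision
y=np.radians(-8.8); f=np.array([.617,.233]); d=np.array([np.cos(y),np.sin(y)])
p=f-.040*d
# carry: stay high, first via
q=env.ik([*p,.17],rot(y-np.pi/2)); print(q.round(2))
env.goto([*p,.17],rot(y-np.pi/2)); s=state(); print(s["eef_pos"],s["width"],s["time_s"])
c=vision.capture("wrist");cv2.imwrite("pics/w4.png",c["color"][:,:,::-1]); np.save("w4.npy",c,allow_pickle=True)
E
```

```text
[-0.42  0.56 -0.08  1.66  0.05  0.93 -2.24]
[0.57817669 0.23755455 0.17009002] 0.0550239937022747 13.8667
```

View pics/w4.png

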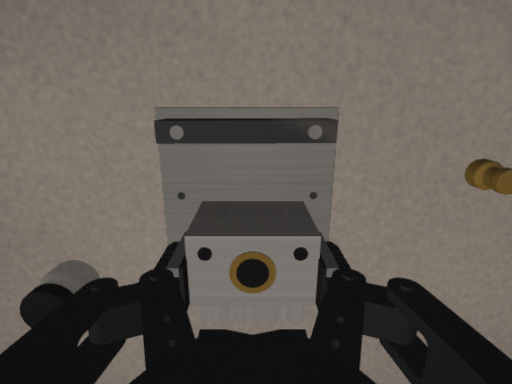

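```bash
python3 - <<'E'
from h import *
c=np.load("w4.npy",allow_pickle=True).item()
crop(c,"pics/w4c.png",145,95,345,215,4)
y=np.radians(-8.8);d=np.array([np.cos(y),np.sin(y)]);e=np.array([-d[1],d[0]]);f=np.array([.617,.233])
for n,uv,z in [("fr topL",(155,143),.054),("fr topR",(337,143),.054),("bk L",(155,119.5),.054),("bk R",(338,119.5),.054),("holeL",(181.5,195.5),.018),("holeR",(313,195.5),.018),("pl back L",(155,108),.018),("R",(338,108),.018)]:
    p=ray(c,uv,z)[:2]; print(n,p.round(4),"rel x,y mm",((p-f)@d*1e3).round(1),((p-f)@e*1e3).round(1))
E
```

```text
fr topL [0.6298 0.3166] rel x,y mm -0.1 84.5
fr topR [0.6049 0.1576] rel x,y mm -0.5 -76.3
bk L [0.6495 0.3115] rel x,y mm 20.1 82.6
bk R [0.625  0.1553] rel x,y mm 19.8 -75.6
holeL [0.5685 0.3152] rel x,y mm -60.5 73.8
holeR [0.5468 0.1772] rel x,y mm -60.8 -65.8
pl back L [0.6599 0.3206] rel x,y mm 29.0 93.1
R [0.6323 0.1446] rel x,y mm 28.7 -85.0
```

View pics/w4c.png

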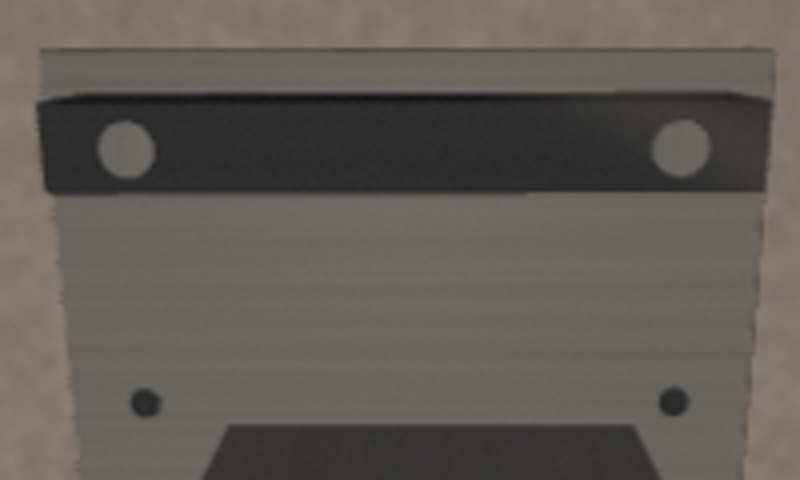

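The wrist view puts the fence face within 0.5 mm of my estimate, yaw within 0.2°, and its middle 4 mm further along +y. I'll correct for that, then lower and release.

```bash
python3 - <<'E'
from h import *
from rig import env,set_gripper,state,vision
y=np.radians(-8.8);d=np.array([np.cos(y),np.sin(y)]);e=np.array([-d[1],d[0]]);f=np.array([.617,.233])+.004*e
p=f-.037*d
R=rot(y-np.pi/2)
env.movel([*p,.15],R,velocity=.1)
env.movel([*p,.034],R,velocity=.12); print(state()["ft_force"].round(1))
r=env.movel([*p,.022],R,velocity=.02,stop_force=4); s=state(); print(r,s["eef_pos"].round(4),s["ft_force"].round(1),s["width"])
set_gripper(.08,50); s=state();print(s["eef_pos"].round(4),s["ft_force"].round(1),s["width"],s["time_s"])
env.movel([*p,.16],R,velocity=.2)
c=vision.capture("wrist");cv2.imwrite("pics/w5.png",c["color"][:,:,::-1]); np.save("w5.npy",c,allow_pickle=True)
E
```

```text
[-0.5 -0.  -2.6]
True [0.5814 0.2428 0.0281] [-0.6  0.3  6.6] 0.05573294778105314
[0.5806 0.2424 0.027 ] [0.  0.4 1.1] 0.08024395937497428 16.175
```

View pics/w5.png

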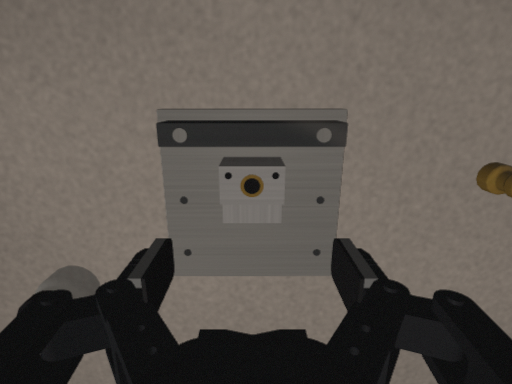

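The block stands upright on the plate, square and centred at about (252,185), with its step away from the fence and a gap of about 14 mm. Contact came at exactly the predicted height (0.0281). Now I'll shut the fingers and push on the step.

```bash
cat >> h.py <<'E'
y=np.radians(-8.8);d=np.array([np.cos(y),np.sin(y)]);e=np.array([-d[1],d[0]]);f=np.array([.617,.233])+.004*e
RP=rot(y-np.pi/2)
def rel(s): 
    v=s["eef_pos"][:2]-f; F=s["ft_force"]
    return "x %.1f y %.1f z %.1f | Fx %.1f Fy %.1f Fz %.1f t %.1f"%(v@d*1e3,v@e*1e3,s["eef_pos"][2]*1e3,F[:2]@d,F[:2]@e,F[2],s["time_s"])
E
python3 - <<'E'
from h import *
from rig import env,set_gripper,state,vision
p=f-.066*d
set_gripper(0,50)
env.goto([*p,.12],RP)
env.movel([*p,.05],RP,velocity=.1); env.dwell(.2); print(rel(state()))
r=env.movel([*p,.036],velocity=.015,stop_force=3); env.dwell(.2); print(r,rel(state()))
c=vision.capture("wrist");cv2.imwrite("pics/w6.png",c["color"][:,:,::-1])
c=vision.capture("scene");crop(c,"pics/s6.png",240,100,350,200,6)
E
```

```text
x -65.6 y 0.2 z 50.7 | Fx 1.0 Fy 0.6 Fz 0.1 t 19.1
True x -66.0 y 0.0 z 42.2 | Fx -1.0 Fy -0.0 Fz 6.1 t 19.9
```

View pics/w6.png

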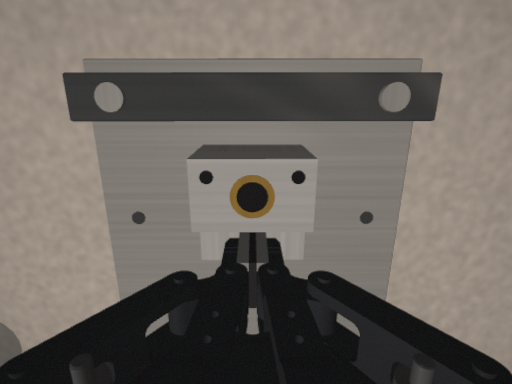

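View pics/s6.png

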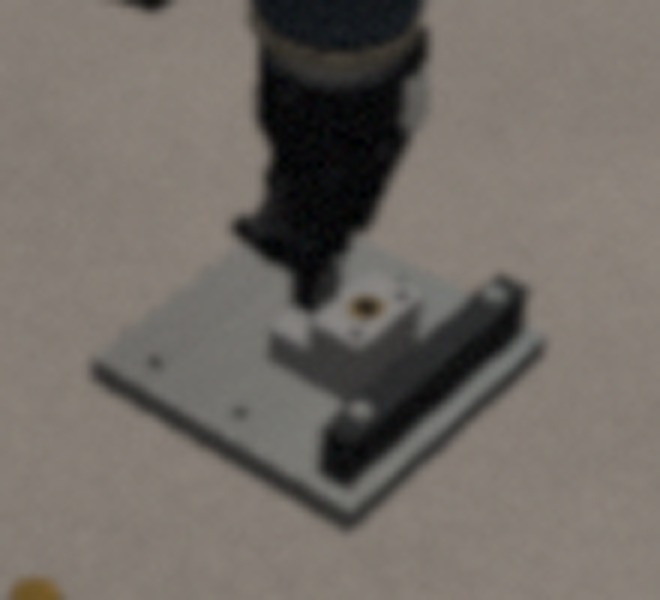

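The finger tip rests on the ledge at z = 42.2 mm (expected 42), with 6 N down. I'll ease off, push forward to the fence, then servo both forces.

```bash
python3 - <<'E'
from h import *
from rig import env,set_gripper,state,vision
z=state()["eef_pos"][2]
env.movel([*(f-.066*d),.0428],RP,velocity=.02); env.dwell(.1); print(rel(state()))
env.movel([*(f-.055*d),.0428],RP,velocity=.03); env.dwell(.1); print(rel(state()))
r=env.movel([*(f-.038*d),.0424],RP,velocity=.015,stop_force=5); print(r,rel(state())); env.dwell(.3); print(rel(state()))
E
```

```text
x -66.1 y -0.1 z 42.6 | Fx 1.1 Fy 0.2 Fz -0.8 t 20.4
x -55.0 y -0.0 z 42.8 | Fx -0.5 Fy -0.2 Fz -0.1 t 21.0
True x -45.6 y -0.1 z 42.2 | Fx -0.1 Fy 0.2 Fz 4.2 t 21.7
x -45.6 y -0.1 z 42.2 | Fx 1.0 Fy -0.0 Fz 4.5 t 22.0
```

```bash
python3 - <<'E'
from h import *
from rig import env,set_gripper,state,vision
s=state(); v=s["eef_pos"][:2]-f
cx,cz=v@d,s["eef_pos"][2]
def meas(n=8):
    F=[]
    for _ in range(n):
        env.dwell(.03); q=state()["ft_force"]; F.append([-(q[:2]@d),q[:2]@e,q[2]])
    return np.mean(F,0)
# bias not removed: free-space reading was within ~1 N
for i in range(14):
    fx,fy,fz=meas()
    print(i,"cmd %.2f %.2f"%(cx*1e3,cz*1e3),"push %.1f lat %.1f down %.1f"%(fx,fy,fz),rel(state()))
    if abs(fx-10)<1 and abs(fz-10)<1: break
    cx+=np.clip((10.3-fx)*1e-4,-.0005,.0008); cz-=np.clip((10.3-fz)*.6e-4,-.0004,.0004)
    env.movel([*(f+cx*d),cz],RP,velocity=.01)
E
```

```text
0 cmd -45.63 42.18 push -1.8 lat 0.0 down 4.9 x -45.7 y -0.1 z 42.2 | Fx 2.4 Fy 0.6 Fz 5.2 t 22.3
1 cmd -44.83 41.86 push 2.9 lat -0.8 down 10.1 x -45.6 y -0.1 z 42.2 | Fx -1.7 Fy -0.6 Fz 10.1 t 22.9
2 cmd -44.09 41.85 push 5.3 lat -1.3 down 12.3 x -45.6 y -0.1 z 42.2 | Fx -5.9 Fy -2.1 Fz 11.9 t 23.4
3 cmd -43.59 41.97 push 6.4 lat -1.3 down 12.5 x -45.6 y -0.1 z 42.1 | Fx -6.0 Fy -1.1 Fz 13.0 t 23.9
4 cmd -43.20 42.10 push 6.7 lat -1.1 down 12.2 x -45.5 y -0.1 z 42.2 | Fx -7.1 Fy -1.0 Fz 12.0 t 24.4
5 cmd -42.85 42.21 push 7.7 lat -1.1 down 11.3 x -45.3 y -0.1 z 42.2 | Fx -8.3 Fy -1.0 Fz 10.6 t 24.9
6 cmd -42.59 42.27 push 8.2 lat -1.2 down 11.3 x -45.3 y -0.1 z 42.2 | Fx -8.4 Fy -1.1 Fz 11.4 t 25.4
7 cmd -42.38 42.33 push 8.2 lat -0.9 down 11.2 x -45.3 y -0.1 z 42.1 | Fx -8.4 Fy -0.9 Fz 11.5 t 25.9
8 cmd -42.17 42.39 push 9.1 lat -1.1 down 11.1 x -45.3 y -0.1 z 42.2 | Fx -8.9 Fy -0.9 Fz 11.2 t 26.5
9 cmd -42.05 42.43 push 9.7 lat -1.0 down 11.2 x -45.3 y -0.1 z 42.2 | Fx -9.9 Fy -1.2 Fz 11.3 t 27.0
10 cmd -41.99 42.49 push 9.5 lat -0.8 down 11.0 x -45.3 y -0.1 z 42.2 | Fx -9.5 Fy -1.3 Fz 10.9 t 27.5
```

Forces are near target and the tool no longer advances, so the block is stopped by the fence. Checking visually.

```bash
python3 - <<'E'
from h import *
from rig import env,set_gripper,state,vision
c=vision.capture("wrist");crop(c,"pics/w7.png",90,40,420,290,2); np.save("w7.npy",c,allow_pickle=True)
c=vision.capture("scene");crop(c,"pics/s7.png",250,120,350,200,8); cv2.imwrite("pics/s7f.png",c["color"][:,:,::-1])
E
```

```text
(no output)
```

View pics/w7.png

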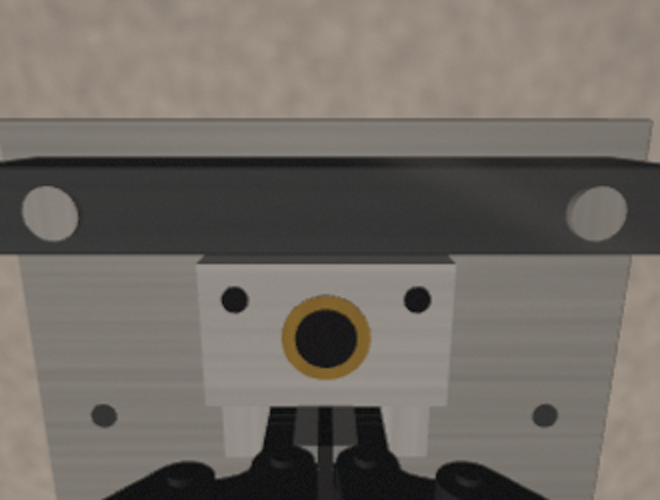

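View pics/s7.png

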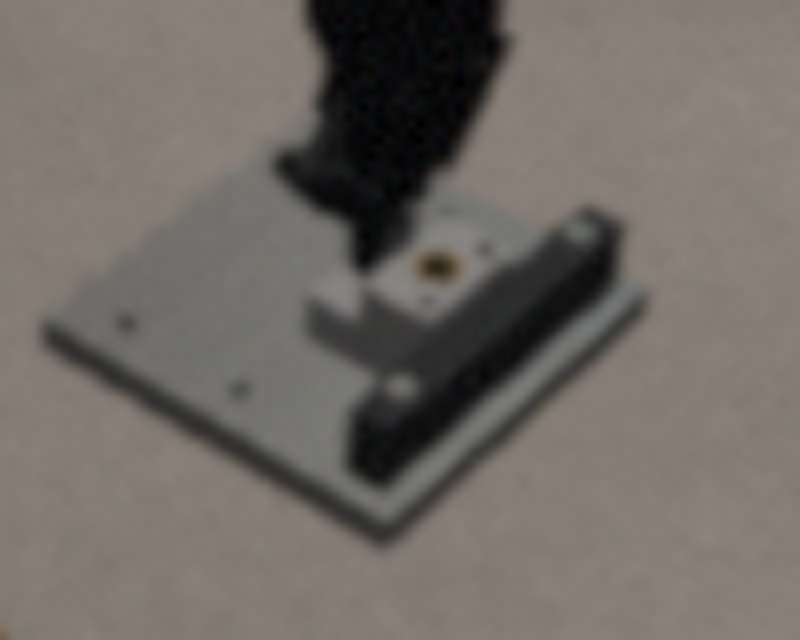

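View pics/s7f.png

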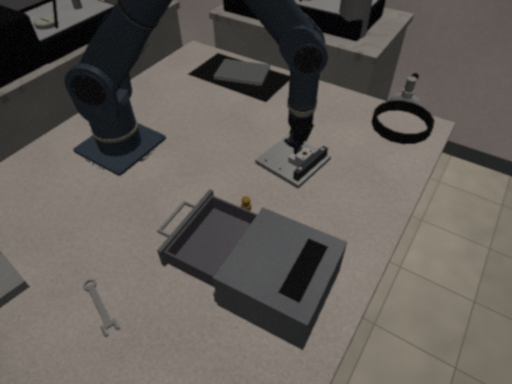

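```bash
python3 - <<'E'
from h import *
from rig import env,state
c=np.load("w7.npy",allow_pickle=True).item()
def X(x,yy,z):
    q=ray(c,(90+(x+.5)/2-.5,40+(yy+.5)/2-.5),z)[:2]-f; return (q@d*1e3).round(1),(q@e*1e3).round(1)
print("fence top front",X(60,254,.054),X(580,254,.054),"block back top",X(198,264,.062),X(455,264,.062),"riser",X(206,405,.062),X(446,405,.062))
cx,cz=-.0418,.04250
env.movel([*(f+cx*d),cz],RP,velocity=.01)
for i in range(4):
    F=[]
    for _ in range(8):
        env.dwell(.03); q=state()["ft_force"]; F.append([-(q[:2]@d),q[:2]@e,q[2]])
    fx,fy,fz=np.mean(F,0); print("cmd %.2f %.2f push %.1f lat %.1f down %.1f"%(cx*1e3,cz*1e3,fx,fy,fz),rel(state()))
    if abs(fx-11)<.7 and abs(fz-10.5)<1: break
    cx+=(11-fx)*1e-4; cz-=(10.5-fz)*.5e-4
    env.movel([*(f+cx*d),cz],RP,velocity=.01)
E
```

```text
fence top front (np.float64(-0.1), np.float64(60.7)) (np.float64(-0.1), np.float64(-58.1)) block back top (np.float64(-0.5), np.float64(27.6)) (np.float64(-0.5), np.float64(-27.8)) riser (np.float64(-34.2), np.float64(27.8)) (np.float64(-34.2), np.float64(-28.0))
cmd -41.80 42.50 push 10.1 lat -1.2 down 11.1 x -45.4 y -0.1 z 42.2 | Fx -9.6 Fy -2.5 Fz 11.9 t 28.1
cmd -41.71 42.53 push 10.3 lat -0.9 down 11.1 x -45.3 y -0.1 z 42.2 | Fx -11.2 Fy -0.8 Fz 10.3 t 28.6
cmd -41.64 42.56 push 10.2 lat -1.0 down 11.3 x -45.3 y -0.1 z 42.2 | Fx -10.8 Fy -1.4 Fz 10.8 t 29.1
cmd -41.56 42.60 push 10.8 lat -0.8 down 10.9 x -45.3 y -0.1 z 42.2 | Fx -10.9 Fy -1.4 Fz 11.2 t 29.7
```

```bash
python3 - <<'E'
from h import *
from rig import env,state,hand_in
for _ in range(4): env.dwell(.3); print(rel(state()))
hand_in()
E
```

```text
x -45.3 y -0.1 z 42.2 | Fx -9.9 Fy -1.2 Fz 9.8 t 30.0
x -45.3 y -0.1 z 42.2 | Fx -10.6 Fy -1.1 Fz 11.3 t 30.3
x -45.3 y -0.1 z 42.2 | Fx -10.3 Fy -0.9 Fz 11.2 t 30.6
x -45.3 y -0.1 z 42.2 | Fx -10.4 Fy -0.9 Fz 11.2 t 30.9
the job is handed in; nothing more can be done
```

The job is done and handed in at about 31 s, with the arm still pushing on the step. `hand_in()` reports no verdict.

**What I did:**
- **Drawer:** I pulled it to its stop. A second pull moved 0 mm at 14 N.
- **Block:** I lifted it out, set it upright in front of the middle of the fence with its step facing away, and let go.
- **Push:** with the fingers shut, I pushed forward and down in the step's corner.

**Last checks:**
- **Against the fence:** the block's back measures within 0.5 mm of the fence face, both corners the same, so it is square. It is centred to about 0.1 mm on the measured middle of the fence.
- **Flat on the plate:** the tool stayed at ledge height (42.2 mm against an expected 42), so the underside is flat.
- **Force:** over the final second it held steady at about 10 N forward and 11 N down, with about 1 N sideways. These come from the wrist sensor, which read up to 1 N off with nothing touching. Friction on the plate could leave the force at the fence slightly below 10 N.
- **Loose things:** in the last scene picture the fitting and wrench look unmoved. The jar was hidden behind the arm there, and nothing came near it.

No check failed. The one disagreement was early on: the camera views differed by a few mm on the fence position. I settled it with a close wrist view before setting the block down.

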